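Press the back onto a watch

ROBOT

A 6-joint arm with a two-finger parallel gripper is mounted at the origin on a cart in front of the work surface, level with it; the furniture and walls round the work are solid. World frame = base frame: x ahead of the robot, y to its left, z up, the work surface at z = 0. Lengths are in m, angles in rad, forces in N, time in s.
With the tool pointing down it reaches from about 0.35 to 0.875 m from the base axis. Payload 4.2 kg.
Tool frame: the origin (TCP) lies at the very end of the fingers, on their centre line; the grasp point (between the pads) lies env.pinch_z behind it (env.pinch_z is the distance from the TCP to the grasp point, in m); x points along the fingers, y is the direction in which the jaws open and shut, and the axes are right-handed (so a half turn about x gives the same grasp; the last joint's range is limited). The gripper opens to 87 mm and grips with 3 to 60 N. Pads are 19 mm wide; open, the fingers measure 117 mm over their backs; the gripper's body (75 mm by 190 mm) begins 51 mm behind the grasp point.
Start: joints at [1.569, 0.385, 0.008, 0, -1.194, -0.259], TCP at [0.161, 0.604, 0.223] pointing down, gripper open.
Joint ranges: [-3.14, 3.14], [-1.21, 2.06], [-1.07, 1.41], [-3.16, 2.05], [-2.99, -0.16], [-3.1, 3.1]. Speed limits (rad/s): [2.79, 2.79, 3.14, 3.14, 3.14, 3.14].

INTERFACE

Orientations are given as a unit quaternion [w, x, y, z].
In Python, from workcell import status, eyes, env gives the robot as it stands. The module is installed in compiled form; this text tells all that it offers.
- The arm moves only by the tool play_rows, never from a script. Its argument "rows" is a list of rows, each an object with "hand": the opening, from 0 (shut) to 1 (fully open); "offset": the shift along the tool's x, y, z in mm, a list of three; "delta_rot": the turn, a rotation vector about the tool's x, y, z in rad, a list of three. In form: [{"hand": hand, "offset": [dx, dy, dz], "delta_rot": [ax, ay, az]}, ...]. A call has 1 to 10 rows; each row is the pose to reach, as a shift and turn from the pose measured when the call began, along the tool's axes at that moment; what a row does not reach only later rows make up. A row lasts 1/12 s, in which the tool goes at most 41.7 mm and 7.16 degrees, less where a joint would pass 70% of its speed; a pose out of reach is approached as far as the arm can. A call with a gripper value outside its range is refused whole. The fingers move at their own pace and stop on an object; "squeeze" is the grip in N (left out, the last holds). Time passes only in rows, so rows that repeat a pose let the fingers close. It gives the time, the measured TCP pose, the force and the opening at its end, in the units of the state.
- status.read_state(): the state, without advancing time (a new reading comes with each control period).
- eyes.read_camera(name): name is "scene" or "top" or "wrist"; returns (picture, depth): 420x560x3 uint8, blue, green, red; 420x560 float32, m along the optical axis (not along the pixel's ray), 0 where there is no reading.
- eyes.camera_model(name): a dict with "fx", "fy", "cx", "cy" (pixels), "world_to_cam" (4x4, takes a point from world to camera coordinates). Camera axes: x right, y down, z forward; pixel columns grow to the right and rows downward; lengths in m; the calibration is good to about 2 mm. A picture is of the moment at which its call begins: read the wrist's pose just before it. camera_model takes no time and is no camera call; for the wrist camera it gives the pose at the moment of the call.
- env.sign_off(): hands the job in, once; it reports no verdict.
The state is a dict: "time_s": time; "qpos": joint angles; "dq": joint speeds; "joint_efforts": joint torques, N m; "tcp_pos": TCP position; "orientation": TCP orientation; "force": force on the tool from outside, world axes, zero at the start; "wrist_torque": the same for the moment, N m; "finger_gap": finger opening in m.
Only numpy, scipy, OpenCV 4.12 (cv2) and the standard library are available. Lean on these libraries where they do the work, as an engineer would, in place of code of your own. Each camera call takes 0.05 s, during which the arm holds its last target.

TASK

Close the watch with the lever press, working with the fingertips only: push the red post to swing the nest with the watch fully in under the ram, then push the black lever all the way down so that the press seats the case back, and let the lever rise again. Then push the red post the other way to swing the nest fully back out, with the closed watch lying in it. Lift nothing, do not touch the watch itself, and leave the other things on the bench where they are.

Things in the scene. Friction and masses are not known exactly. Their poses are not given: they have to be found in the camera images.
- lever_grip (a point): Push point on top of the press lever's black round grip (21 mm thick, 95 mm long). The lever pivots at the back of the blue press's head and reaches over the ram to the operator. The point moves on a radius of 175 mm about lever_pivot: 227 mm over the bench when the lever is up, 158 mm when fully down. The grip goes on 30 mm outwards and 65 mm inwards of it.
- lever_pivot (a point): Centre of the lever's level pivot bolt, fixed to the press (140 x 185 mm, 190 mm high), 165 mm over the bench. The point has the press's axes: x from the operator's side to the back, y to the left, z up. The lever swings in its x-z plane.
- lever (a joint): Lever angle in rad: 0 = up, 0.30 rad above level (a return spring raises it within a second when it is let go), 0.40 = fully down on its stop, 0.10 rad below level. It drives the ram down 65 mm per rad. Pushing at lever_grip takes about 4 N, rising to about 11 N as the case back goes in.
- press: The blue lever press, fixed to the bench: base plate 140 x 185 mm, top 16 mm over the bench, head and pivot up to 190 mm. Origin on the bench under the ram's axis; x from the operator's side to the back, y to the left. The ram ends in a white die 28 mm across, 62 mm over the bench when the lever is up.
- nest_post (a point): Point on the axis of the swing nest's upright red post, 52 mm over the bench, mid-way up its shank (11 mm thick, 35 to 63 mm over the bench); above is a knob 18 mm thick, top 83 mm over the bench; below, a dark arm 16 mm wide, top 30 mm over the bench. Pushed sideways it turns the nest about nest_pivot on a radius of 120 mm; 1 to 3 N are needed.
- nest_pivot (a point): Vertical axis of the nest's pivot, fixed to the press, 90 mm to the left of the ram's axis.
- nest (a joint): Nest swing in rad, anticlockwise from above: 0 = fully out to the front on its stop (start), 1.13 = fully in under the ram on its stop. It stays where it is left. Seen from nest_pivot the post points to the press's left (85 degrees from the press's x axis) when out, to the front left (150 degrees) when in.
- nest_centre (a point): Centre of the floor of the white round nest (52 mm across, recess 39 mm across and 6 mm deep), 27 mm over the bench, 90 mm from nest_pivot.
- watch: Watch head without strap, lying face down in the nest: steel case 37 mm across and 10 mm thick, with lugs and a small crown. Origin at the centre of its underside, 27 mm over the bench; z up.
- case_back (a joint): How far the watch's case back (disc 31 mm across) has been pressed in, in m: 0 = standing 4 mm proud of the case (start), 0.004 = fully home, flush with the case. A tight fit: it stays where it is pressed.
- tweezers: Bystander: red and steel tweezers 150 mm long, loose on the bench on the left. Origin under its centre.
- scribe: Bystander: thin steel scribe 151 mm long, loose on the bench on the left. Origin under its centre.
- flush_cutters: Bystander: blue flush cutters 122 mm long, loose on the bench on the right. Origin under its centre.
- bottle_1: Bystander: small amber dropper bottle 33 mm across and 102 mm high, standing on the right behind the press. Origin under its centre.
- tape_1: Bystander: roll of masking tape 96 mm across and 25 mm high, lying flat on the left behind the press, in front of the long wooden fence. Origin under its centre.
There are look-alikes about, which are no part of the job. What is shaped like the watch but orange or yellow is not meant.

How it is judged:
On the way, in this order (a step that is already met when the one before it is completed fails the run):
1. the nest is swung fully in under the ram, the case back still proud (value of joint nest above 1.06 rad and value of joint case_back below 0.001 m), for 0.1 s.
2. the lever is pushed down and the press has seated the case back, the nest still in (value of joint lever above 0.35 rad and value of joint case_back above 0.003 m and value of joint nest above 1.06 rad), for 0.1 s.
At the end, for the whole second after the job is handed in: The case back is home (pressed in more than 3 of its 4 mm), the lever has risen (below 0.04 rad), the nest is back out (within 0.08 rad of its outer stop) and the watch lies flat and still in it, within 5 mm of its centre (value of joint case_back above 0.003 m and value of joint lever below 0.04 rad and value of joint nest below 0.08 rad and horizontal distance between watch and nest_centre below 0.005 m and angle between watch's own z axis and vertical below 0.1 rad and height (world z) of watch below 0.03 m and linear speed of watch below 0.01 m/s); the robot touches nothing.
It fails at once if the watch is lifted or comes out of its nest (height (world z) of watch above 0.036 m or horizontal distance between watch and nest_centre above 0.01 m).
It fails at once if the robot touches the watch itself (contact force between any of the arm, the fingers and watch above 0.5 N).
It fails at once if a bystander is moved or lifted by more than 30 mm (distance of any of tweezers, scribe, flush_cutters, bottle_1, tape_1 from where it was at the start of the episode above 0.03 m).
It fails at once if the arm or the gripper's body, rather than the fingers, pushes on the press (contact force between the arm and press above 3 N).
It also fails if it takes over 58 s, if anything falls off the work surface, if the arm or the gripper's body presses on something with over 40 N, if the wrist force passes 120 N, or if a joint passes its speed limit or range.

## Working session

There is one attempt and no reset: what is moved stays moved. The work goes in short steps, Python scripts to look and compute and a tool call to move; the robot and the scene stay as the last step left them, time stands still between calls to the robot, and variables do not carry over. Pictures are saved under pics/ and viewed, and the job is handed in when it is done.

Besides the shell and the picture viewer there is one more tool, called after "Request:" as name(argument=value, ...), one argument or row to a line, values as JSON. play_rows: Moves the arm, as the interface text tells. Its arguments: {"type":"object","properties":{"rows":{"type":"array","items":{"type":"object","properties":{"hand":{"type":"number"},"offset":{"type":"array","items":{"type":"number"}},"delta_rot":{"type":"array","items":{"type":"number"}}}}},"squeeze":{"type":"number"}},"required":["rows"]}

```bash
mkdir -p pics
cat > h.py <<'E'
import numpy as np, cv2
from workcell import status, eyes, env
def cam(n,save=None):
    m=eyes.camera_model(n); p,d=eyes.read_camera(n)
    if save: cv2.imwrite('pics/'+save,p); np.savez('pics/'+save+'.npz',p=p,d=d,**{k:m[k] for k in m})
    return p,d,m
def load(s): return np.load('pics/'+s+'.npz')
def pt(z,u,v,d=None):
    d=z['d'][v,u] if d is None else d
    c=np.array([(u-z['cx'])/z['fx']*d,(v-z['cy'])/z['fy']*d,d,1]); return (np.linalg.inv(z['world_to_cam'])@c)[:3]
def cloud(z):
    v,u=np.mgrid[0:420,0:560]; d=z['d']
    c=np.stack([(u-z['cx'])/z['fx']*d,(v-z['cy'])/z['fy']*d,d,np.ones_like(d)],-1)
    return (c@np.linalg.inv(z['world_to_cam']).T)[...,:3]
def proj(z,p):
    c=z['world_to_cam']@np.append(p,1); return z['fx']*c[0]/c[2]+z['cx'],z['fy']*c[1]/c[2]+z['cy']
E
python3 - <<'E'
from h import *
for n in ['scene','top','wrist']: cam(n,n+'0.png')
print(status.read_state(), env.pinch_z)
E
```

```text
{'time_s': 0.15, 'qpos': array([ 1.56857954e+00,  3.85394593e-01,  6.96860894e-03, -3.04866625e-04,
       -1.19399115e+00, -2.58560892e-01]), 'dq': array([-1.37878888e-03, -3.30328757e-03,  3.70163753e-03,  1.56841737e-03,
        6.18124933e-04,  9.67917203e-05]), 'joint_efforts': array([ 3.59296419e-04, -3.91049731e+01,  1.87587315e+01,  4.22234505e+00,
        1.23640650e-02, -1.33948815e-04]), 'tcp_pos': array([0.16105123, 0.6034462 , 0.22172032]), 'orientation': array([ 0.09139603, -0.70107291,  0.09255833,  0.70112516]), 'force': array([ 0.70877213, -0.50649301,  0.3691061 ]), 'wrist_torque': array([-0.04383357,  0.01691379,  0.02442378]), 'finger_gap': 0.08715527785624762} 0.0187
```

View pics/scene0.png

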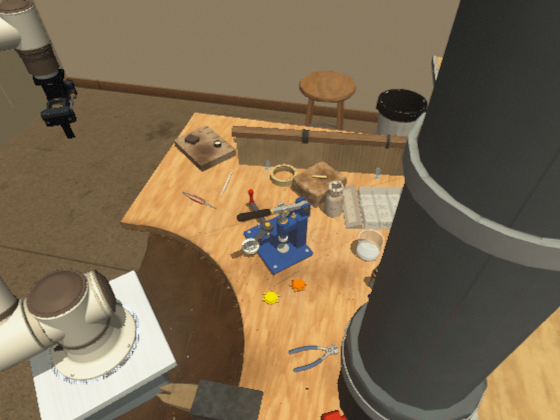

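View pics/top0.png

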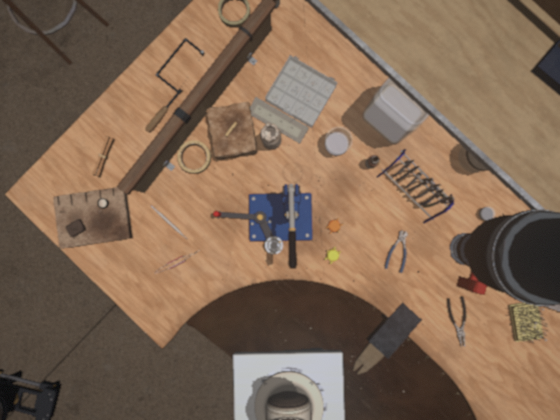

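View pics/wrist0.png

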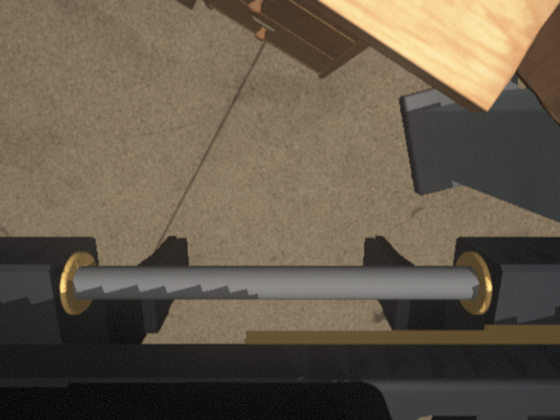

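Top view: press near (280,217), watch in the nest at (273,246), red post at (216,214), black grip at (292,248). The orange (334,225) and yellow (333,256) watch shapes are look-alikes. The red knob at (473,285) and red cutters are not the post either. Now a close crop with measurements.

Run:
```python
from h import *
z=load('top0.png'); p=z['p']; C=cloud(z)
c=p[170:290,190:350]; cv2.imwrite('pics/crop0.png',cv2.resize(c,None,fx=5,fy=5,interpolation=cv2.INTER_CUBIC))
s=load('scene0.png'); c=s['p'][170:290,190:350]; cv2.imwrite('pics/crop1.png',cv2.resize(c,None,fx=5,fy=5,interpolation=cv2.INTER_CUBIC)); 
print(z['fx'],np.linalg.inv(z['world_to_cam'])[:3].round(3))
print(np.linalg.inv(s['world_to_cam'])[:3].round(3))
for u,v in [(216,214),(240,216),(260,217),(273,246),(292,250),(292,262),(292,235),(280,217),(252,235),(308,198),(308,238),(252,198)]: print(u,v,C[v,u].round(3))
```

```text
438.58199019876275 [[-0.023 -0.999  0.037  0.512]
 [-1.     0.024  0.013 -0.016]
 [-0.014 -0.037 -0.999  1.294]]
[[ 0.842 -0.398  0.366  0.166]
 [-0.54  -0.617  0.573 -0.62 ]
 [-0.002 -0.68  -0.734  0.923]]
216 214 [0.557 0.184 0.085]
240 216 [0.552 0.125 0.027]
260 217 [0.547 0.066 0.04 ]
273 246 [0.464 0.03  0.044]
292 250 [ 0.46  -0.022  0.22 ]
292 262 [ 0.432 -0.021  0.238]
292 235 [ 0.496 -0.023  0.211]
280 217 [0.547 0.009 0.014]
252 235 [0.496 0.091 0.023]
308 198 [ 0.6   -0.074  0.014]
308 238 [ 0.484 -0.071  0.021]
252 198 [0.604 0.09  0.018]
```

View pics/crop0.png

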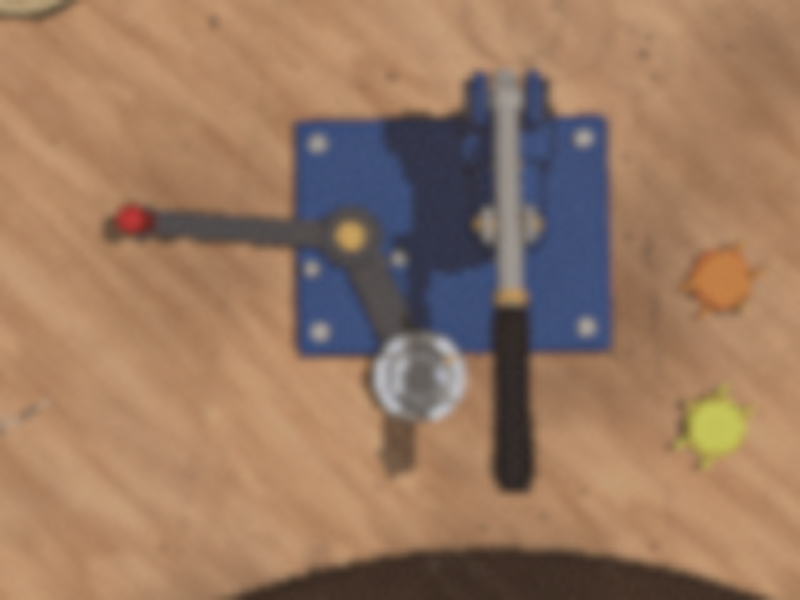

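View pics/crop1.png

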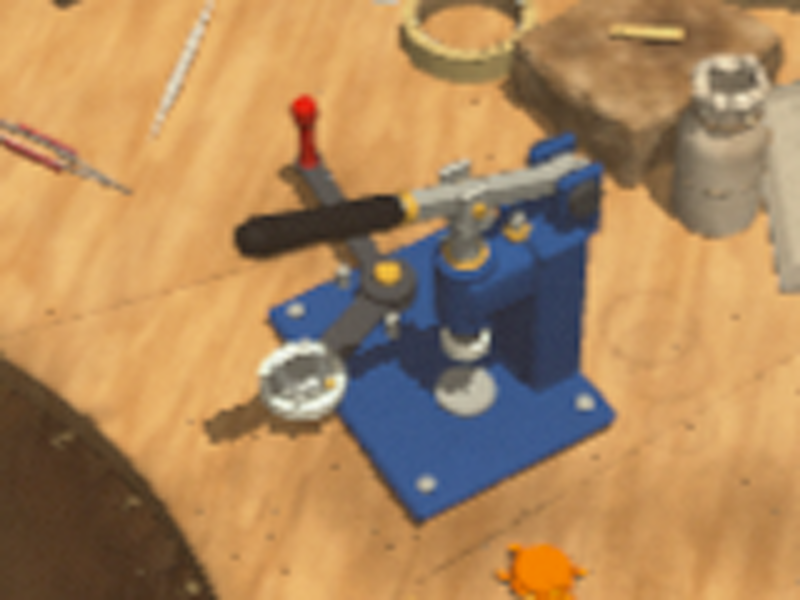

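```bash
cat >> h.py <<'E'
from scipy.spatial.transform import Rotation as R
def rt():
    s=status.read_state(); q=s['orientation']; return s,R.from_quat([q[1],q[2],q[3],q[0]])
def target(pos,jaw=None):
    s,r=rt(); M=r.as_matrix()
    print('t',s['time_s'],'tcp',s['tcp_pos'].round(4),'F',s['force'].round(2),'gap',round(s['finger_gap'],4),'jawdeg',np.degrees(np.arctan2(M[1,1],M[0,1])).round(1),'q',s['qpos'].round(2))
    print('offset mm',(M.T@(np.array(pos)-s['tcp_pos'])*1000).round(1))
    if jaw is not None:
        best=None
        for k in (0,np.pi):
            y=np.array([np.cos(jaw+k),np.sin(jaw+k),0]); x=np.array([0,0,-1.]); z=np.cross(x,y)
            rv=(r.inv()*R.from_matrix(np.stack([x,y,z],1))).as_rotvec()
            print(' rot',rv.round(3))
E
python3 - <<'E'
from h import *
z=load('top0.png'); C=cloud(z); p=z['p'].astype(int)
s=load('scene0.png'); D=cloud(s); q=s['p'].astype(int)
# red post
for n,P,Q in (('top',p,C),('scene',q,D)):
    m=(P[...,2]>120)&(P[...,1]<60)&(P[...,0]<60)&(Q[...,0]>.5)&(Q[...,0]<.62)&(Q[...,1]>.12)&(Q[...,1]<.24)
    X=Q[m]; print(n,m.sum()); print(X[:40].round(3)[::3])
    m=(P.max(-1)<70)&(Q[...,2]>.17)&(Q[...,2]<.27)&(Q[...,0]>.38)&(Q[...,0]<.55)&(abs(Q[...,1]+.02)<.04)
    X=Q[m]; print(n,'grip',len(X),X.min(0).round(3),X.max(0).round(3),np.median(X,0).round(3))
    for a in np.arange(.40,.53,.01):
        k=X[(X[:,0]>=a)&(X[:,0]<a+.01)]
        if len(k): print(a.round(2),len(k),'y',k[:,1].min().round(3),k[:,1].max().round(3),'z',k[:,2].max().round(3))
target([.557,.184,.15],np.radians(27.5))
print(rt()[1].as_matrix().round(3))
E
```

```text
top 19
[[0.563 0.187 0.083]
 [0.563 0.18  0.077]
 [0.56  0.185 0.083]
 [0.558 0.19  0.083]
 [0.558 0.182 0.08 ]
 [0.555 0.188 0.081]
 [0.555 0.18  0.077]]
top grip 211 [ 0.42  -0.031  0.204] [ 0.504 -0.013  0.238] [ 0.463 -0.022  0.22 ]
0.41 2 y -0.024 -0.021 z 0.235
0.42 25 y -0.029 -0.014 z 0.235
0.43 25 y -0.029 -0.014 z 0.238
0.44 24 y -0.029 -0.017 z 0.232
0.45 22 y -0.029 -0.017 z 0.231
0.46 24 y -0.027 -0.017 z 0.224
0.47 21 y -0.028 -0.015 z 0.22
0.48 28 y -0.03 -0.013 z 0.217
0.49 28 y -0.031 -0.016 z 0.217
0.5 12 y -0.028 -0.016 z 0.212
scene 36
[[0.556 0.19  0.082]
 [0.554 0.188 0.08 ]
 [0.561 0.181 0.083]
 [0.557 0.18  0.081]
 [0.553 0.179 0.08 ]
 [0.551 0.183 0.073]
 [0.559 0.178 0.073]
 [0.558 0.186 0.054]
 [0.555 0.187 0.045]
 [0.556 0.189 0.038]
 [0.554 0.187 0.037]
 [0.554 0.188 0.031]]
scene grip 217 [ 0.416 -0.034  0.203] [ 0.505 -0.016  0.237] [ 0.459 -0.027  0.221]
0.41 15 y -0.032 -0.017 z 0.235
0.42 27 y -0.034 -0.018 z 0.237
0.43 26 y -0.033 -0.017 z 0.234
0.44 24 y -0.031 -0.019 z 0.229
0.45 21 y -0.032 -0.019 z 0.227
0.46 25 y -0.032 -0.016 z 0.223
0.47 25 y -0.033 -0.019 z 0.22
0.48 24 y -0.033 -0.018 z 0.216
0.49 22 y -0.032 -0.018 z 0.214
0.5 8 y -0.031 -0.02 z 0.21
t 0.15 tcp [0.1611 0.6034 0.2217] F [ 0.71 -0.51  0.37] gap 0.0872 jawdeg -104.9 q [ 1.57  0.39  0.01 -0.   -1.19 -0.26]
offset mm [  72.3  303.  -490.7]
 rot [-2.312e+00  2.000e-03 -1.000e-03]
 rot [ 0.83  -0.001 -0.001]
[[-0.    -0.258 -0.966]
 [-0.002 -0.966  0.258]
 [-1.     0.002 -0.   ]]
```

Request:
play_rows(
  rows=[
    {"hand": 0.5,"offset": [0,25,-40],"delta_rot": [0.07,0,0]},
    {"hand": 0.5,"offset": [0,45,-73],"delta_rot": [0.14,0,0]},
    {"hand": 0.5,"offset": [0,65,-106],"delta_rot": [0.2,0,0]},
    {"hand": 0.5,"offset": [0,85,-139],"delta_rot": [0.26,0,0]},
    {"hand": 0.5,"offset": [0,106,-172],"delta_rot": [0.32,0,0]},
    {"hand": 0.5,"offset": [0,126,-205],"delta_rot": [0.38,0,0]},
    {"hand": 0.5,"offset": [0,146,-238],"delta_rot": [0.44,0,0]},
    {"hand": 0.5,"offset": [0,166,-270],"delta_rot": [0.5,0,0]},
    {"hand": 0.5,"offset": [0,186,-303],"delta_rot": [0.56,0,0]},
    {"hand": 0.5,"offset": [0,206,-335],"delta_rot": [0.62,0,0]},
  ],
)

```text
time_s: 0.98
tcp_pos: [0.4324, 0.3163, 0.222]
orientation: [-0.302, 0.639, -0.303, -0.639]
force: [0.5, -0.3, -0.5]
finger_gap: 0.0439
```

```bash
python3 -c "
from h import *
target([.558,.185,.15],np.radians(27.5))"
```

```text
t 0.9833 tcp [0.4324 0.3163 0.222 ] F [ 0.55 -0.33 -0.5 ] gap 0.0439 jawdeg -140.6 q [ 0.93  0.23 -0.21  0.   -1.13 -0.25]
offset mm [  72.2  -13.9 -181.1]
 rot [-2.934e+00  2.000e-03 -2.000e-03]
 rot [ 0.207 -0.001 -0.001]
```

Request:
play_rows(
  rows=[
    {"hand": 0.5,"offset": [10,-3,-35],"delta_rot": [0.05,0,0]},
    {"hand": 0.5,"offset": [25,-6,-70],"delta_rot": [0.1,0,0]},
    {"hand": 0.5,"offset": [40,-8,-105],"delta_rot": [0.15,0,0]},
    {"hand": 0.5,"offset": [55,-11,-140],"delta_rot": [0.2,0,0]},
    {"hand": 0.5,"offset": [65,-13,-170],"delta_rot": [0.21,0,0]},
    {"hand": 0.5,"offset": [72,-14,-181],"delta_rot": [0.21,0,0]},
    {"hand": 0.5,"offset": [72,-14,-181],"delta_rot": [0.21,0,0]},
    {"hand": 0.5,"offset": [72,-14,-181],"delta_rot": [0.21,0,0]},
  ],
)

```text
time_s: 1.65
tcp_pos: [0.5578, 0.1847, 0.1495]
orientation: [0.367, -0.604, 0.369, 0.604]
force: [-0.3, -0.1, 0.1]
finger_gap: 0.0437
```

```bash
python3 -c "
from h import *
cam('wrist','w1.png');cam('scene','s1.png')
c=load('s1.png')['p'][150:290,170:350]; cv2.imwrite('pics/s1c.png',cv2.resize(c,None,fx=4,fy=4))
target([.558,.185,.043],np.radians(27.5))
z=load('w1.png')
print(proj(z,[.558,.185,.083]),proj(z,[.558,.185,.035]))"
```

```text
t 1.75 tcp [0.5577 0.1861 0.1508] F [ 0.41  0.25 -0.28] gap 0.0437 jawdeg -152.6 q [ 0.6   0.38 -0.19  0.   -1.   -0.12]
offset mm [107.8   0.2  -0.9]
 rot [ 3.14e+00 -0.00e+00  2.00e-03]
 rot [-0.002 -0.001 -0.   ]
(np.float64(275.40683341590073), np.float64(218.90074052701308)) (np.float64(275.2154356101212), np.float64(201.5893756752838))
```

View pics/w1.png

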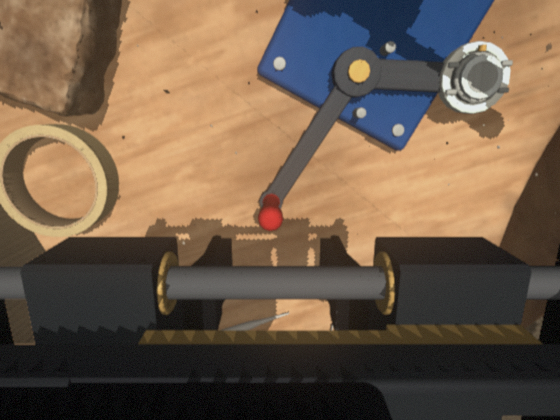

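View pics/s1c.png

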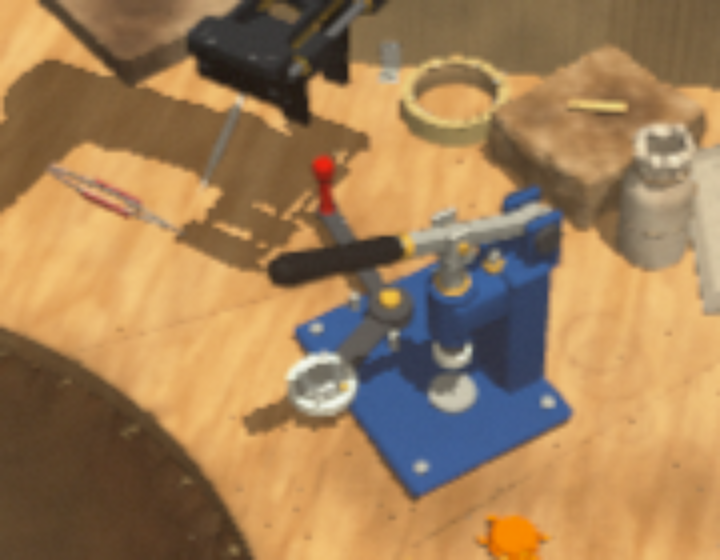

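The wrist view puts the knob at (271,215) against a prediction of (275,219), so the target is right. Descending to straddle the post.

Request:
play_rows(
  rows=[
    {"hand": 0.5,"offset": [25,0,-1],"delta_rot": [0,0,0]},
    {"hand": 0.5,"offset": [50,0,-1],"delta_rot": [0,0,0]},
    {"hand": 0.5,"offset": [75,0,-1],"delta_rot": [0,0,0]},
    {"hand": 0.5,"offset": [95,0,-1],"delta_rot": [0,0,0]},
    {"hand": 0.5,"offset": [107,0,-1],"delta_rot": [0,0,0]},
    {"hand": 0.5,"offset": [107,0,-1],"delta_rot": [0,0,0]},
    {"hand": 0.5,"offset": [107,0,-1],"delta_rot": [0,0,0]},
  ],
)

```text
time_s: 2.33
tcp_pos: [0.558, 0.1862, 0.0443]
orientation: [-0.366, 0.605, -0.367, -0.604]
force: [-0.2, -0.2, 0.4]
finger_gap: 0.0433
```

```bash
cat > arc.py <<'E'
from h import *
import sys
# TCP radius 120, angle list, lead = extra angular lead (deg)
piv=np.array([.5475,.0655])
s,r=rt(); M=r.as_matrix(); t0=s['tcp_pos']
print(s['time_s'],t0.round(4),s['force'].round(2),s['finger_gap'],'ang',np.degrees(np.arctan2(*(t0[:2]-piv)[::-1])).round(1),'rad',np.linalg.norm(t0[:2]-piv).round(4))
for a in np.arange(float(sys.argv[1]),float(sys.argv[2])+1e-6*np.sign(float(sys.argv[3])),float(sys.argv[3])):
    p=np.append(piv+.12*np.array([np.cos(np.radians(a)),np.sin(np.radians(a))]),.043)
    print(round(a,1),(M.T@(p-t0)*1000).round(0))
E
python3 arc.py 85 170 5;python3 - <<'E'
from h import *
cam('wrist','w2.png'); cam('scene','s2.png')
c=load('s2.png')['p'][150:290,170:350]; cv2.imwrite('pics/s2c.png',cv2.resize(c,None,fx=4,fy=4))
E
```

```text
2.3333 [0.558  0.1862 0.0443] [-0.18 -0.23  0.38] 0.04332227302665274 ang 85.1 rad 0.1212
85.0 [ 1.  1. -1.]
90.0 [ 1. 10.  4.]
95.0 [ 1. 19.  9.]
100.0 [ 1. 29. 12.]
105.0 [ 1. 39. 15.]
110.0 [ 1. 49. 17.]
115.0 [ 1. 60. 18.]
120.0 [ 1. 70. 18.]
125.0 [ 1. 81. 17.]
130.0 [ 1. 91. 15.]
135.0 [  1. 101.  12.]
140.0 [  1. 111.   9.]
145.0 [  1. 120.   4.]
150.0 [  1. 129.  -1.]
155.0 [  1. 138.  -7.]
160.0 [  1. 146. -14.]
165.0 [  1. 154. -21.]
170.0 [  1. 160. -29.]
```

View pics/s2c.png

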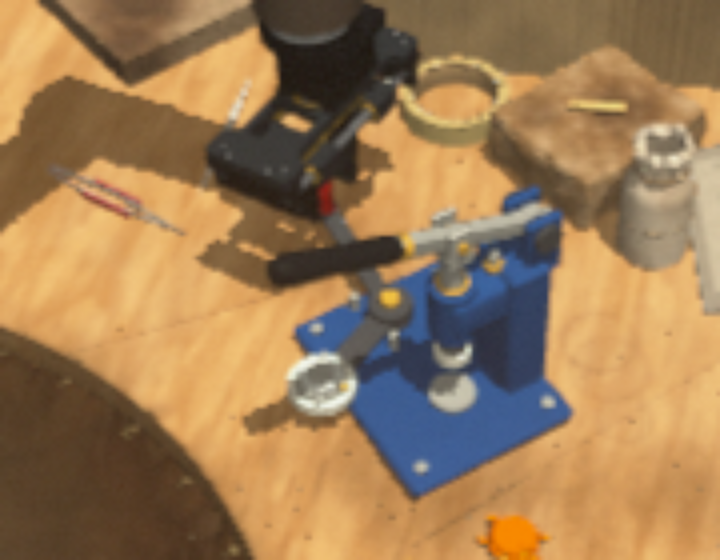

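View pics/w2.png

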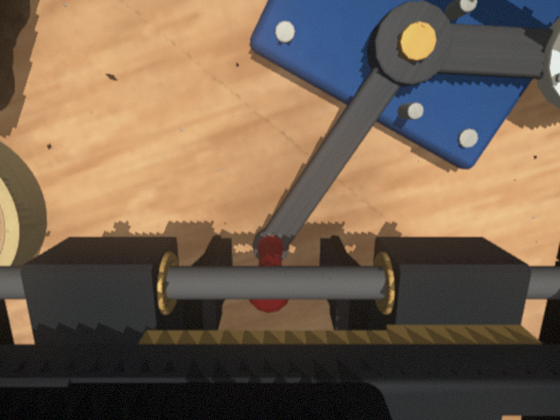

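Request:
play_rows(
  rows=[
    {"hand": 0.5,"offset": [1,7,-1],"delta_rot": [0,0,0]},
    {"hand": 0.5,"offset": [1,13,-1],"delta_rot": [0,0,0]},
    {"hand": 0.5,"offset": [1,18,0],"delta_rot": [0,0,0]},
    {"hand": 0.5,"offset": [1,24,3],"delta_rot": [0,0,0]},
    {"hand": 0.5,"offset": [1,31,6],"delta_rot": [0,0,0]},
    {"hand": 0.5,"offset": [1,38,10],"delta_rot": [0,0,0]},
    {"hand": 0.5,"offset": [1,45,12],"delta_rot": [0,0,0]},
    {"hand": 0.5,"offset": [1,52,14],"delta_rot": [0,0,0]},
    {"hand": 0.5,"offset": [1,59,16],"delta_rot": [0,0,0]},
    {"hand": 0.5,"offset": [1,65,17],"delta_rot": [0,0,0]},
  ],
)

```text
time_s: 3.27
tcp_pos: [0.4924, 0.1711, 0.0442]
orientation: [-0.367, 0.605, -0.366, -0.604]
force: [0.7, 0.9, -0.2]
finger_gap: 0.0437
```

```bash
python3 arc.py 85 155 5;python3 - <<'E'
from h import *
cam('wrist','w3.png'); cam('scene','s3.png')
a=load('s3.png')['p'][150:290,170:350]; b=load('w3.png')['p']
cv2.imwrite('pics/c3.png',np.hstack([cv2.resize(a,(432,336)),cv2.resize(b,(336,336))]))
E
```

```text
3.2667 [0.4924 0.1711 0.0442] [ 0.72  0.88 -0.23] 0.043650218658645205 ang 117.6 rad 0.1191
85.0 [  1. -65. -18.]
90.0 [  1. -56. -13.]
95.0 [  1. -46.  -8.]
100.0 [  1. -36.  -5.]
105.0 [  1. -26.  -2.]
110.0 [  1. -16.  -0.]
115.0 [ 1. -5.  1.]
120.0 [1. 5. 1.]
125.0 [ 1. 16. -0.]
130.0 [ 1. 26. -2.]
135.0 [ 1. 36. -5.]
140.0 [ 1. 46. -8.]
145.0 [  1.  55. -13.]
150.0 [  1.  64. -18.]
155.0 [  1.  73. -24.]
```

View pics/c3.png

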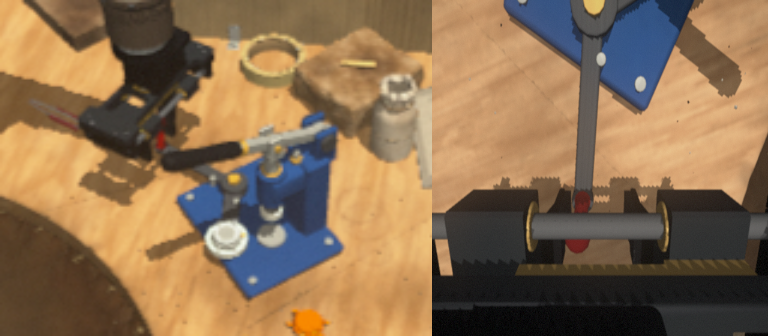

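The post now rests against the trailing finger and the nest is about 25° in. Continuing along the arc.

Request:
play_rows(
  rows=[
    {"hand": 0.5,"offset": [1,8,1],"delta_rot": [0,0,0]},
    {"hand": 0.5,"offset": [1,16,1],"delta_rot": [0,0,0]},
    {"hand": 0.5,"offset": [1,24,1],"delta_rot": [0,0,0]},
    {"hand": 0.5,"offset": [1,32,0],"delta_rot": [0,0,0]},
    {"hand": 0.5,"offset": [1,40,-2],"delta_rot": [0,0,0]},
    {"hand": 0.5,"offset": [1,47,-4],"delta_rot": [0,0,0]},
    {"hand": 0.5,"offset": [1,54,-6],"delta_rot": [0,0,0]},
    {"hand": 0.5,"offset": [1,61,-9],"delta_rot": [0,0,0]},
    {"hand": 0.5,"offset": [1,67,-12],"delta_rot": [0,0,0]},
    {"hand": 0.5,"offset": [1,72,-14],"delta_rot": [0,0,0]},
  ],
)

```text
time_s: 4.2
tcp_pos: [0.4339, 0.1241, 0.0431]
orientation: [-0.367, 0.605, -0.367, -0.604]
force: [2.4, -0.6, -0.3]
finger_gap: 0.0434
```

```bash
python3 arc.py 130 155 5;python3 - <<'E'
from h import *
cam('wrist','w4.png'); cam('scene','s4.png')
a=load('s4.png')['p'][150:290,170:350]; b=load('w4.png')['p']
cv2.imwrite('pics/c4.png',np.hstack([cv2.resize(a,(432,336)),cv2.resize(b,(336,336))]))
E
```

```text
4.2 [0.4339 0.1241 0.0431] [ 2.36 -0.64 -0.31] 0.04335751413782754 ang 152.7 rad 0.1278
130.0 [  0. -48.  13.]
135.0 [  0. -38.  10.]
140.0 [  0. -28.   6.]
145.0 [  0. -18.   2.]
150.0 [ 0. -9. -3.]
155.0 [ 0. -1. -9.]
```

View pics/c4.png

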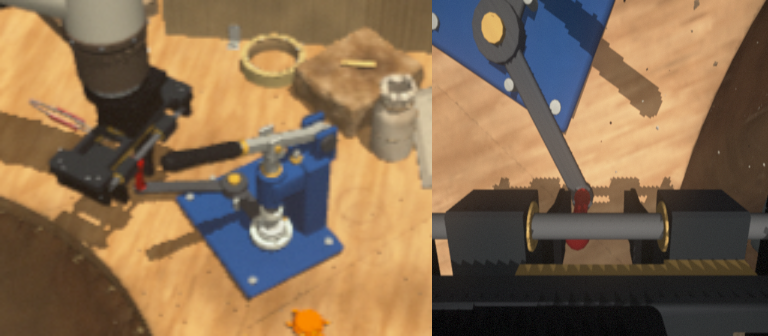

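Request:
play_rows(
  rows=[
    {"hand": 0.5,"offset": [0,4,-2],"delta_rot": [0,0,0]},
    {"hand": 0.5,"offset": [0,7,-3],"delta_rot": [0,0,0]},
    {"hand": 0.5,"offset": [0,10,-4],"delta_rot": [0,0,0]},
    {"hand": 0.5,"offset": [0,10,-4],"delta_rot": [0,0,0]},
    {"hand": 0.5,"offset": [0,10,-4],"delta_rot": [0,0,0]},
  ],
)

```text
time_s: 4.72
tcp_pos: [0.4344, 0.1217, 0.0449]
orientation: [-0.372, 0.608, -0.36, -0.602]
force: [11.6, 9.7, -8.1]
finger_gap: 0.0436
```

```bash
python3 arc.py 145 155 5; python3 -c "
from h import *
print(status.read_state()['wrist_torque'])"
```

```text
4.7167 [0.4344 0.1217 0.0449] [11.57  9.68 -8.06] 0.043593198220293505 ang 153.6 rad 0.1263
145.0 [  2. -19.   4.]
150.0 [  2. -10.  -1.]
155.0 [ 2. -1. -7.]
[ 2.5825639  -3.0268271   0.01565301]
```

The force rose to 15 N without further travel, so the nest is on its inner stop. I'll centre the fingers on the post, rise and look.

Request:
play_rows(
  rows=[
    {"hand": 0.5,"offset": [0,-6,0],"delta_rot": [0,0,0]},
    {"hand": 0.5,"offset": [0,-11,0],"delta_rot": [0,0,0]},
    {"hand": 0.5,"offset": [0,-14,0],"delta_rot": [0,0,0]},
    {"hand": 0.5,"offset": [0,-14,0],"delta_rot": [0,0,0]},
  ],
)

```text
time_s: 5.05
tcp_pos: [0.4465, 0.1278, 0.0447]
orientation: [-0.371, 0.608, -0.361, -0.602]
force: [-0.2, 0.0, -0.1]
finger_gap: 0.0437
```

```bash
python3 arc.py 145 155 5;python3 - <<'E'
from h import *
target([.44,.128,.043],np.radians(27.5))
cam('wrist','w5.png'); cam('scene','s5.png'); cam('top','t5.png')
a=load('s5.png')['p'][150:290,170:350]; b=load('w5.png')['p'];c=load('t5.png')['p'][180:280,190:320]
cv2.imwrite('pics/c5.png',np.hstack([cv2.resize(a,(390,300)),cv2.resize(b,(400,300))]))
E
```

```text
5.05 [0.4465 0.1278 0.0447] [-0.24  0.01 -0.12] 0.04366170909386598 ang 148.3 rad 0.1186
145.0 [ 2. -5.  5.]
150.0 [ 2.  4. -1.]
155.0 [ 2. 12. -7.]
t 5.05 tcp [0.4465 0.1278 0.0447] F [-0.24  0.01 -0.12] gap 0.0437 jawdeg -152.4 q [ 0.63  0.33 -0.62  0.   -0.6  -0.15]
offset mm [1.6 5.7 3.2]
 rot [-3.139 -0.027  0.   ]
 rot [0.002 0.    0.017]
```

View pics/c5.png

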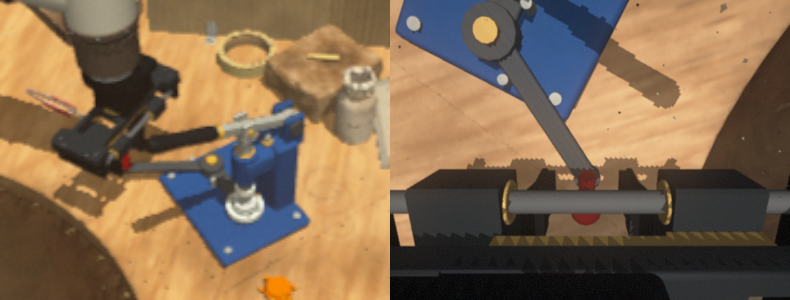

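Request:
play_rows(
  rows=[
    {"hand": 0.5,"offset": [-25,0,0],"delta_rot": [0,0,0]},
    {"hand": 0.5,"offset": [-55,0,0],"delta_rot": [0,0,0]},
    {"hand": 0.5,"offset": [-90,0,0],"delta_rot": [0,0,0]},
    {"hand": 0.4,"offset": [-125,0,0],"delta_rot": [0,0,0]},
    {"hand": 0.2,"offset": [-160,0,0],"delta_rot": [0,0,0]},
    {"hand": 0.0,"offset": [-195,0,0],"delta_rot": [0,0,0]},
    {"hand": 0.0,"offset": [-230,0,0],"delta_rot": [0,0,0]},
    {"hand": 0.0,"offset": [-255,0,0],"delta_rot": [0,0,0]},
    {"hand": 0.0,"offset": [-255,0,0],"delta_rot": [0,0,0]},
  ],
)

```text
time_s: 5.95
tcp_pos: [0.4441, 0.1259, 0.3057]
orientation: [-0.375, 0.61, -0.357, -0.6]
force: [0.8, 0.3, -0.4]
finger_gap: 0.0111
```

Run:
```python
from h import *
target([.448,-.023,.30],np.radians(90)); 
cam('wrist','w6.png'); cam('scene','s6.png')
for n in ('w6.png','s6.png'):
    z=load(n);P=z['p'].astype(int);Q=cloud(z)
    m=(P[...,2]>110)&(P[...,1]<60)&(P[...,0]<60)&(Q[...,0]>.4)&(Q[...,0]<.5)&(Q[...,1]>.07)&(Q[...,1]<.2)&(Q[...,2]>.03)
    X=Q[m]; print(n,m.sum())
    if len(X):
        k=X[X[:,2]>.06]; print((k.min(0)+k.max(0))/2, X.mean(0)); c=((k.min(0)+k.max(0))/2)[:2]-[.5475,.0655]; print(np.degrees(np.arctan2(c[1],c[0])),np.hypot(*c))
```

```text
t 5.95 tcp [0.4441 0.1259 0.3057] F [ 0.84  0.29 -0.44] gap 0.0111 jawdeg -152.4 q [ 0.63  0.03 -0.24  0.   -1.27 -0.15]
offset mm [   3.9   65.7 -133.7]
 rot [2.053 0.029 0.018]
 rot [-1.088 -0.016  0.026]
w6.png 0
s6.png 39
[0.44246948 0.12537886 0.07320505] [0.4421055  0.12475617 0.06394687]
150.3121427565035 0.12090032271213834
```

View pics/w6.png

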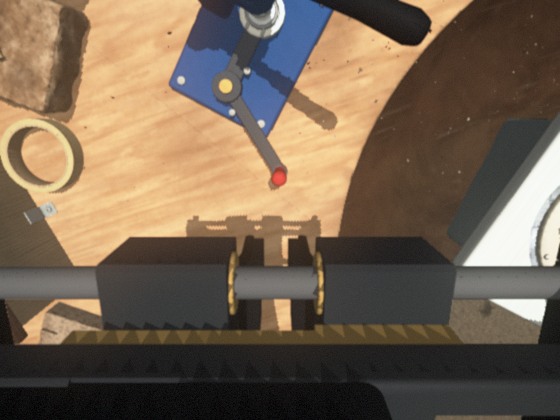

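The post measures 150.3° at radius 121 mm, so the nest is fully in. Moving over the lever grip with the fingers shut.

Request:
play_rows(
  rows=[
    {"hand": 0.0,"offset": [2,13,-27],"delta_rot": [0.08,0,0]},
    {"hand": 0.0,"offset": [4,26,-54],"delta_rot": [0.17,0,0]},
    {"hand": 0.0,"offset": [4,39,-80],"delta_rot": [0.26,0,0]},
    {"hand": 0.0,"offset": [4,52,-107],"delta_rot": [0.34,0,0]},
    {"hand": 0.0,"offset": [4,62,-126],"delta_rot": [0.42,0,0]},
    {"hand": 0.0,"offset": [4,66,-134],"delta_rot": [0.48,0,0]},
    {"hand": 0.0,"offset": [4,66,-134],"delta_rot": [0.48,0,0]},
    {"hand": 0.0,"offset": [4,66,-134],"delta_rot": [0.48,0,0]},
  ],
)

```text
time_s: 6.72
tcp_pos: [0.4443, -0.0246, 0.2932]
orientation: [0.505, -0.501, 0.494, 0.499]
force: [-1.0, 0.9, -0.1]
finger_gap: 0.0006
```

Run:
```python
from h import *
target([.448,-.023,.235],np.pi); print(rt()[1].as_matrix().round(3))
cam('scene','s7.png')
cv2.imwrite('pics/c7.png',cv2.resize(load('s7.png')['p'][120:290,170:370],None,fx=3.5,fy=3.5))
```

```text
t 6.7167 tcp [ 0.4443 -0.0246  0.2932] F [-0.99  0.92 -0.08] gap 0.0006 jawdeg -179.9 q [ 0.31  0.02 -0.29 -0.01 -1.26 -0.31]
offset mm [58.3 -3.   1.1]
 rot [0.001 0.009 0.012]
 rot [-3.14  -0.02   0.014]
[[ 0.012 -1.    -0.001]
 [ 0.009 -0.001  1.   ]
 [-1.    -0.012  0.009]]
```

View pics/c7.png

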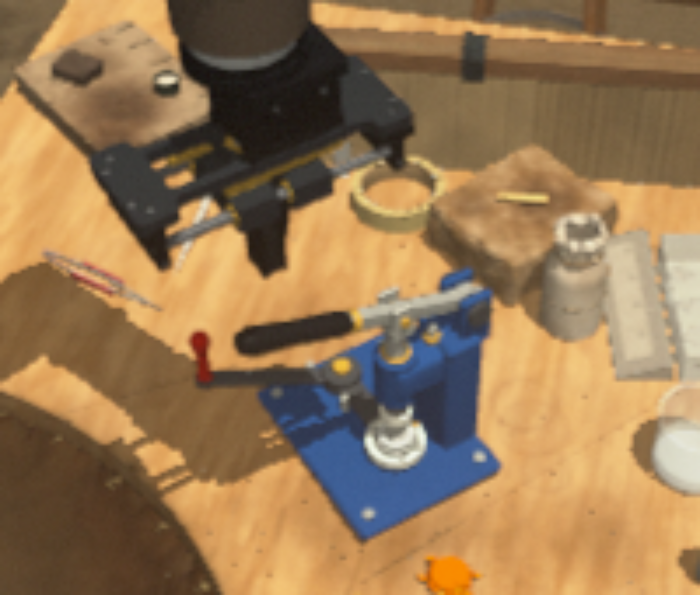

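Request:
play_rows(
  rows=[
    {"hand": 0.0,"offset": [25,-2,1],"delta_rot": [0,0,0]},
    {"hand": 0.0,"offset": [48,-2,1],"delta_rot": [0,0,0]},
    {"hand": 0.0,"offset": [60,-2,1],"delta_rot": [0,0,0]},
    {"hand": 0.0,"offset": [68,-2,1],"delta_rot": [0,0,0]},
    {"hand": 0.0,"offset": [76,-1,1],"delta_rot": [0,0,0]},
    {"hand": 0.0,"offset": [84,-1,1],"delta_rot": [0,0,0]},
  ],
)

```text
time_s: 7.27
tcp_pos: [0.4471, -0.0218, 0.2102]
orientation: [0.505, -0.502, 0.493, 0.5]
force: [-2.1, 0.9, 6.0]
finger_gap: 0.0006
```

Run:
```python
from h import *
target([.446,-.024,.160],np.pi)
cam('scene','s8.png')
cv2.imwrite('pics/c8.png',cv2.resize(load('s8.png')['p'][120:290,170:370],None,fx=3.5,fy=3.5))
```

```text
t 7.2667 tcp [ 0.4471 -0.0218  0.2102] F [-2.14  0.92  6.03] gap 0.0006 jawdeg -179.8 q [ 0.31  0.08 -0.43 -0.   -1.04 -0.31]
offset mm [50.1  1.9 -2.6]
 rot [0.004 0.009 0.015]
 rot [-3.137 -0.023  0.014]
```

View pics/c8.png

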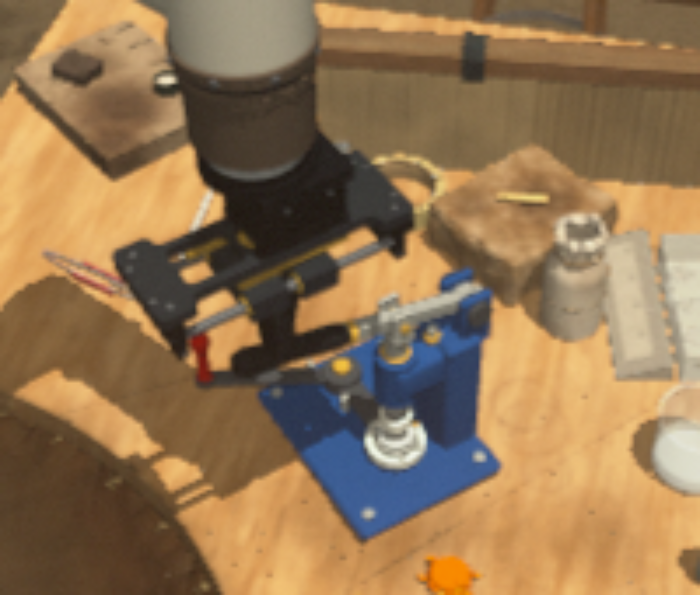

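The lever is moving down with 6 N on the fingertips at the centre of the grip. Continuing to the stop.

Request:
play_rows(
  rows=[
    {"hand": 0.0,"offset": [8,1,-2],"delta_rot": [0,0,0]},
    {"hand": 0.0,"offset": [16,2,-2],"delta_rot": [0,0,0]},
    {"hand": 0.0,"offset": [24,3,-2],"delta_rot": [0,0,0]},
    {"hand": 0.0,"offset": [32,4,-2],"delta_rot": [0,0,0]},
    {"hand": 0.0,"offset": [39,4,-2],"delta_rot": [0,0,0]},
    {"hand": 0.0,"offset": [45,5,-2],"delta_rot": [0,0,0]},
    {"hand": 0.0,"offset": [50,5,-2],"delta_rot": [0,0,0]},
    {"hand": 0.0,"offset": [52,5,-2],"delta_rot": [0,0,0]},
    {"hand": 0.0,"offset": [53,5,-2],"delta_rot": [0,0,0]},
    {"hand": 0.0,"offset": [53,5,-2],"delta_rot": [0,0,0]},
  ],
)

```text
time_s: 8.15
tcp_pos: [0.4438, -0.0229, 0.1592]
orientation: [0.505, -0.504, 0.492, 0.5]
force: [-6.6, 1.9, 19.9]
finger_gap: 0.0004
```

Run:
```python
from h import *
target([.446,-.024,.160],np.pi)
cam('scene','s9.png')
cv2.imwrite('pics/c9.png',cv2.resize(load('s9.png')['p'][120:290,170:370],None,fx=3.5,fy=3.5))
z=load('s9.png');P=z['p'].astype(int);Q=cloud(z)
m=(P.max(-1)<70)&(Q[...,2]>.1)&(Q[...,2]<.2)&(Q[...,0]>.38)&(Q[...,0]<.52)&(abs(Q[...,1]+.025)<.013)
X=Q[m]
for a in np.arange(.40,.52,.01):
    k=X[(X[:,0]>=a)&(X[:,0]<a+.01)]
    if len(k): print(a.round(2),len(k),'z',k[:,2].max().round(3))
```

```text
t 8.15 tcp [ 0.4438 -0.0229  0.1592] F [-6.62  1.85 19.86] gap 0.0004 jawdeg -179.6 q [ 0.31  0.13 -0.52 -0.   -0.9  -0.3 ]
offset mm [-0.8 -2.2 -1.1]
 rot [0.006 0.009 0.017]
 rot [-3.135 -0.027  0.014]
0.4 6 z 0.155
0.41 31 z 0.159
0.42 31 z 0.161
0.43 59 z 0.199
0.44 46 z 0.198
0.45 19 z 0.2
0.46 29 z 0.164
0.47 24 z 0.164
0.48 29 z 0.165
0.49 19 z 0.167
```

View pics/c9.png

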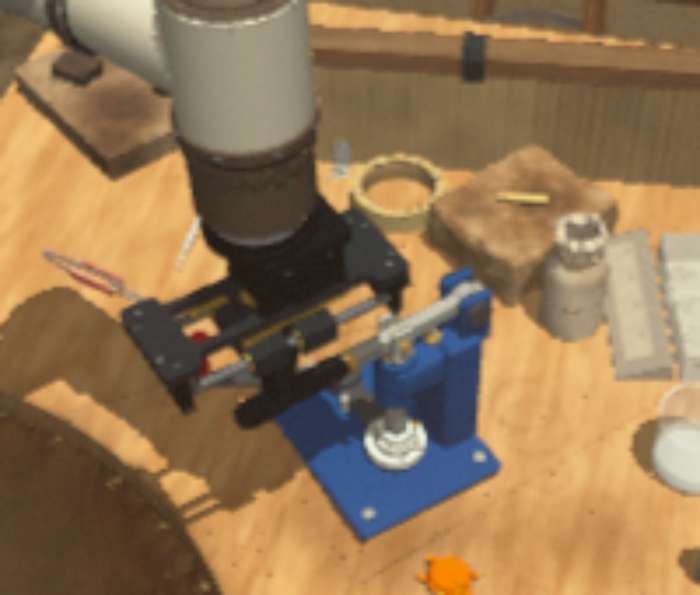

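Request:
play_rows(
  rows=[
    {"hand": 0.0,"offset": [2,0,0],"delta_rot": [0,0,0]},
    {"hand": 0.0,"offset": [3,0,0],"delta_rot": [0,0,0]},
    {"hand": 0.0,"offset": [3,0,0],"delta_rot": [0,0,0]},
    {"hand": 0.0,"offset": [3,0,0],"delta_rot": [0,0,0]},
  ],
)

```text
time_s: 8.53
tcp_pos: [0.4438, -0.0229, 0.1592]
orientation: [-0.504, 0.505, -0.491, -0.5]
force: [-8.4, 0.2, 19.5]
finger_gap: 0.0006
```

Height stays at 0.1592 m while 20 N acts, so the lever is on its stop. Raising slowly.

Request:
play_rows(
  rows=[
    {"hand": 0.0,"offset": [-12,0,0],"delta_rot": [0,0,0]},
    {"hand": 0.0,"offset": [-24,0,0],"delta_rot": [0,0,0]},
    {"hand": 0.0,"offset": [-36,0,0],"delta_rot": [0,0,0]},
    {"hand": 0.0,"offset": [-50,0,0],"delta_rot": [0,0,0]},
    {"hand": 0.0,"offset": [-65,0,0],"delta_rot": [0,0,0]},
    {"hand": 0.0,"offset": [-85,0,0],"delta_rot": [0,0,0]},
    {"hand": 0.0,"offset": [-110,0,0],"delta_rot": [0,0,0]},
    {"hand": 0.0,"offset": [-140,0,0],"delta_rot": [0,0,0]},
    {"hand": 0.0,"offset": [-150,0,0],"delta_rot": [0,0,0]},
    {"hand": 0.0,"offset": [-150,0,0],"delta_rot": [0,0,0]},
  ],
)

```text
time_s: 9.37
tcp_pos: [0.4427, -0.0236, 0.3124]
orientation: [0.506, -0.506, 0.489, 0.498]
force: [-0.3, 1.0, -0.7]
finger_gap: 0.0005
```

Run:
```python
from h import *
target([.443,.126,.305],np.radians(27.5))
cam('scene','s10.png')
cv2.imwrite('pics/c10.png',cv2.resize(load('s10.png')['p'][120:290,170:370],None,fx=3.5,fy=3.5))
z=load('s10.png');P=z['p'].astype(int);Q=cloud(z)
m=(P[...,2]>110)&(P[...,1]<60)&(P[...,0]<60)&(Q[...,0]>.4)&(Q[...,0]<.6)&(Q[...,1]>.07)&(Q[...,1]<.2)&(Q[...,2]>.06)
k=Q[m];print(m.sum(),(k.min(0)+k.max(0))/2)
m=(P.max(-1)<70)&(Q[...,2]>.1)&(Q[...,2]<.26)&(Q[...,0]>.38)&(Q[...,0]<.52)&(abs(Q[...,1]+.025)<.013)
X=Q[m]
for a in np.arange(.40,.52,.02):
    k=X[(X[:,0]>=a)&(X[:,0]<a+.01)]
    if len(k): print(a.round(2),len(k),'z',k[:,2].max().round(3))
```

```text
t 9.3667 tcp [ 0.4427 -0.0236  0.3124] F [-0.28  0.95 -0.66] gap 0.0005 jawdeg -179.5 q [ 0.31 -0.   -0.26 -0.   -1.29 -0.3 ]
offset mm [  8.8  -1.5 149.5]
 rot [ 2.671  0.037 -0.005]
 rot [-0.471  0.003  0.027]
22 [0.44195666 0.12546202 0.07362464]
0.42 30 z 0.236
0.44 23 z 0.231
0.46 19 z 0.223
0.48 21 z 0.218
0.5 7 z 0.21
```

View pics/c10.png

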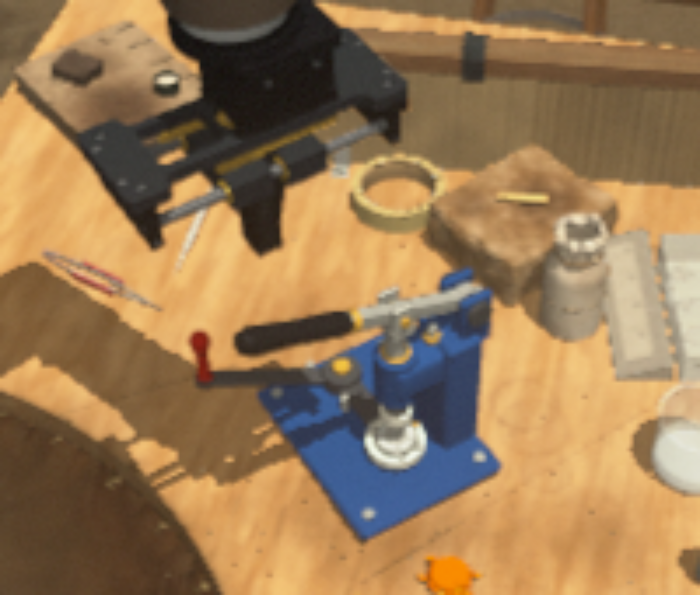

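Lever is up again and the nest still in (post at 0.442, 0.1255). Going back over the post with the gripper half open.

Request:
play_rows(
  rows=[
    {"hand": 0.0,"offset": [0,0,30],"delta_rot": [-0.09,0,0]},
    {"hand": 0.3,"offset": [2,0,60],"delta_rot": [-0.18,0,0.01]},
    {"hand": 0.5,"offset": [4,0,90],"delta_rot": [-0.27,0,0.02]},
    {"hand": 0.5,"offset": [6,-1,120],"delta_rot": [-0.36,0,0.02]},
    {"hand": 0.5,"offset": [8,-1,140],"delta_rot": [-0.44,0,0.03]},
    {"hand": 0.5,"offset": [9,-1,150],"delta_rot": [-0.47,0,0.03]},
    {"hand": 0.5,"offset": [9,-1,150],"delta_rot": [-0.47,0,0.03]},
    {"hand": 0.5,"offset": [9,-1,150],"delta_rot": [-0.47,0,0.03]},
  ],
)

```text
time_s: 10.08
tcp_pos: [0.4408, 0.1263, 0.3012]
orientation: [0.366, -0.601, 0.369, 0.608]
force: [0.2, -0.5, 0.7]
finger_gap: 0.0383
```

Run:
```python
from h import *
target([.443,.126,.043],np.radians(27.5))
```

```text
t 10.0833 tcp [0.4408 0.1263 0.3012] F [ 0.21 -0.47  0.73] gap 0.0383 jawdeg -152.6 q [ 0.63  0.05 -0.23 -0.01 -1.3  -0.15]
offset mm [258.1  -4.   -2.7]
 rot [ 3.14  -0.014 -0.009]
 rot [-0.001  0.006 -0.009]
```

Request:
play_rows(
  rows=[
    {"hand": 0.5,"offset": [35,-1,0],"delta_rot": [0,0.01,-0.01]},
    {"hand": 0.5,"offset": [70,-1,-1],"delta_rot": [0,0.01,-0.01]},
    {"hand": 0.5,"offset": [105,-2,-1],"delta_rot": [0,0.01,-0.01]},
    {"hand": 0.5,"offset": [140,-3,-2],"delta_rot": [0,0.01,-0.01]},
    {"hand": 0.5,"offset": [160,-3,-2],"delta_rot": [0,0.01,-0.01]},
    {"hand": 0.5,"offset": [165,-4,-3],"delta_rot": [0,0.01,-0.01]},
    {"hand": 0.5,"offset": [165,-4,-3],"delta_rot": [0,0.01,-0.01]},
  ],
)

```text
time_s: 10.67
tcp_pos: [0.4436, 0.1242, 0.135]
orientation: [-0.366, 0.605, -0.369, -0.603]
force: [1.2, 0.2, 0.4]
finger_gap: 0.0439
```

Run:
```python
from h import *
target([.4425,.126,.043],np.radians(27.5))
cam('wrist','w11.png');z=load('w11.png');print(proj(z,[.4425,.126,.083]))
```

```text
t 10.6667 tcp [0.4436 0.1242 0.135 ] F [1.21 0.23 0.39] gap 0.0439 jawdeg -152.7 q [ 0.63  0.2  -0.51  0.01 -0.87 -0.16]
offset mm [92.  -0.1  2.6]
 rot [ 3.138e+00 -3.000e-03  8.000e-03]
 rot [-0.003 -0.005 -0.002]
(np.float64(276.11948966220996), np.float64(228.73654909608464))
```

View pics/w11.png

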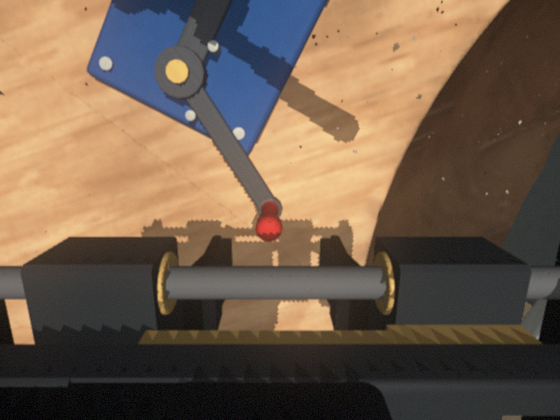

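The knob at (269,226) lies between the fingers, as predicted. Descending.

Request:
play_rows(
  rows=[
    {"hand": 0.5,"offset": [25,0,2],"delta_rot": [0,0,0]},
    {"hand": 0.5,"offset": [50,0,2],"delta_rot": [0,0,0]},
    {"hand": 0.5,"offset": [75,0,2],"delta_rot": [0,0,0]},
    {"hand": 0.5,"offset": [90,0,2],"delta_rot": [0,0,0]},
    {"hand": 0.5,"offset": [91,0,2],"delta_rot": [0,0,0]},
    {"hand": 0.5,"offset": [91,0,2],"delta_rot": [0,0,0]},
  ],
)

```text
time_s: 11.22
tcp_pos: [0.4452, 0.1268, 0.0466]
orientation: [-0.368, 0.606, -0.368, -0.602]
force: [0.2, 0.0, 0.4]
finger_gap: 0.0433
```

```bash
python3 arc.py 150 80 -5
```

```text
11.2167 [0.4452 0.1268 0.0466] [0.23 0.   0.37] 0.04333114998973807 ang 149.1 rad 0.1193
150.0 [ 4.  2. -0.]
145.0 [ 4. -7.  5.]
140.0 [  4. -17.   9.]
135.0 [  4. -26.  13.]
130.0 [  4. -36.  16.]
125.0 [  4. -47.  17.]
120.0 [  4. -57.  18.]
115.0 [  4. -68.  18.]
110.0 [  4. -78.  18.]
105.0 [  4. -88.  16.]
100.0 [  4. -99.  13.]
95.0 [   4. -108.   10.]
90.0 [   4. -118.    5.]
85.0 [   4. -127.   -0.]
80.0 [   4. -136.   -6.]
```

Request:
play_rows(
  rows=[
    {"hand": 0.5,"offset": [3,-7,0],"delta_rot": [0,0,0]},
    {"hand": 0.5,"offset": [3,-14,0],"delta_rot": [0,0,0]},
    {"hand": 0.5,"offset": [3,-20,3],"delta_rot": [0,0,0]},
    {"hand": 0.5,"offset": [3,-27,7],"delta_rot": [0,0,0]},
    {"hand": 0.5,"offset": [3,-34,10],"delta_rot": [0,0,0]},
    {"hand": 0.5,"offset": [3,-41,12],"delta_rot": [0,0,0]},
    {"hand": 0.5,"offset": [3,-48,14],"delta_rot": [0,0,0]},
    {"hand": 0.5,"offset": [3,-55,16],"delta_rot": [0,0,0]},
    {"hand": 0.5,"offset": [3,-62,17],"delta_rot": [0,0,0]},
    {"hand": 0.5,"offset": [3,-69,18],"delta_rot": [0,0,0]},
  ],
)

```text
time_s: 12.05
tcp_pos: [0.4987, 0.175, 0.0437]
orientation: [-0.368, 0.606, -0.367, -0.602]
force: [-0.9, -0.7, -0.3]
finger_gap: 0.0436
```

```bash
python3 arc.py 130 80 -5
python3 - <<'E'
from h import *
cam('wrist','w12.png'); cam('scene','s12.png')
a=load('s12.png')['p'][150:290,170:350]; b=load('w12.png')['p']
cv2.imwrite('pics/c12.png',np.hstack([cv2.resize(a,(390,300)),cv2.resize(b,(400,300))]))
E
```

```text
12.05 [0.4987 0.175  0.0437] [-0.87 -0.67 -0.33] 0.043606261166713796 ang 114.0 rad 0.1199
130.0 [ 1. 33. -3.]
125.0 [ 1. 23. -1.]
120.0 [ 1. 13.  0.]
115.0 [1. 2. 0.]
110.0 [ 1. -8. -1.]
105.0 [  1. -19.  -2.]
100.0 [  1. -29.  -5.]
95.0 [  1. -39.  -9.]
90.0 [  1. -48. -13.]
85.0 [  1. -57. -18.]
80.0 [  1. -66. -24.]
```

View pics/c12.png

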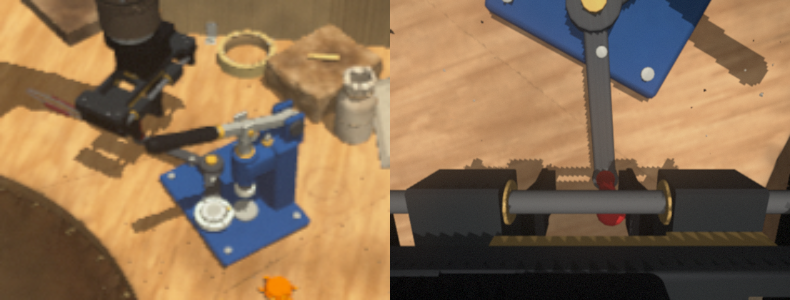

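Request:
play_rows(
  rows=[
    {"hand": 0.5,"offset": [1,-8,0],"delta_rot": [0,0,0]},
    {"hand": 0.5,"offset": [1,-16,0],"delta_rot": [0,0,0]},
    {"hand": 0.5,"offset": [1,-24,-1],"delta_rot": [0,0,0]},
    {"hand": 0.5,"offset": [1,-32,-2],"delta_rot": [0,0,0]},
    {"hand": 0.5,"offset": [1,-40,-4],"delta_rot": [0,0,0]},
    {"hand": 0.5,"offset": [1,-47,-6],"delta_rot": [0,0,0]},
    {"hand": 0.5,"offset": [1,-54,-9],"delta_rot": [0,0,0]},
    {"hand": 0.5,"offset": [1,-60,-11],"delta_rot": [0,0,0]},
    {"hand": 0.5,"offset": [1,-65,-14],"delta_rot": [0,0,0]},
    {"hand": 0.5,"offset": [1,-69,-16],"delta_rot": [0,0,0]},
  ],
)

```text
time_s: 12.98
tcp_pos: [0.5692, 0.193, 0.0433]
orientation: [-0.368, 0.607, -0.367, -0.601]
force: [-0.7, 0.1, -0.4]
finger_gap: 0.0436
```

Request:
play_rows(
  rows=[
    {"hand": 0.5,"offset": [0,-2,-1],"delta_rot": [0,0,0]},
    {"hand": 0.5,"offset": [0,-5,-2],"delta_rot": [0,0,0]},
    {"hand": 0.5,"offset": [0,-7,-3],"delta_rot": [0,0,0]},
    {"hand": 0.5,"offset": [0,-7,-3],"delta_rot": [0,0,0]},
  ],
)

```text
time_s: 13.32
tcp_pos: [0.5736, 0.1921, 0.0425]
orientation: [-0.366, 0.605, -0.369, -0.603]
force: [-8.0, 0.0, 2.8]
finger_gap: 0.0434
```

```bash
python3 arc.py 90 80 -5
python3 - <<'E'
from h import *
cam('wrist','w13.png'); cam('scene','s13.png')
a=load('s13.png')['p'][150:290,170:350]; b=load('w13.png')['p']
cv2.imwrite('pics/c13.png',np.hstack([cv2.resize(a,(390,300)),cv2.resize(b,(400,300))]))
E
```

```text
13.3167 [0.5736 0.1921 0.0425] [-7.99  0.    2.81] 0.04342902259983394 ang 78.3 rad 0.1293
90.0 [-0. 26.  6.]
85.0 [-0. 17.  1.]
80.0 [-0.  9. -5.]
```

View pics/c13.png

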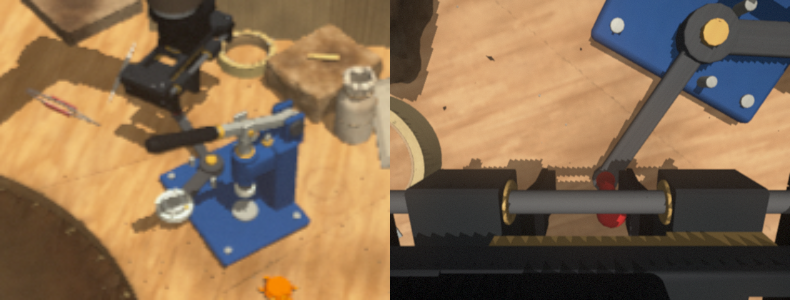

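On the outer stop with 8 N. Backing off to centre, then rising.

Request:
play_rows(
  rows=[
    {"hand": 0.5,"offset": [0,7,1],"delta_rot": [0,0,0]},
    {"hand": 0.5,"offset": [0,15,1],"delta_rot": [0,0,0]},
    {"hand": 0.5,"offset": [0,16,1],"delta_rot": [0,0,0]},
    {"hand": 0.5,"offset": [-20,16,1],"delta_rot": [0,0,0]},
    {"hand": 0.5,"offset": [-50,16,1],"delta_rot": [0,0,0]},
    {"hand": 0.5,"offset": [-85,16,1],"delta_rot": [0,0,0]},
    {"hand": 0.5,"offset": [-120,16,1],"delta_rot": [0,0,0]},
    {"hand": 0.5,"offset": [-155,16,1],"delta_rot": [0,0,0]},
    {"hand": 0.5,"offset": [-170,16,1],"delta_rot": [0,0,0]},
    {"hand": 0.5,"offset": [-170,16,1],"delta_rot": [0,0,0]},
  ],
)

```text
time_s: 14.25
tcp_pos: [0.5616, 0.1877, 0.2185]
orientation: [-0.37, 0.608, -0.365, -0.601]
force: [0.6, -0.0, 0.5]
finger_gap: 0.0435
```

Run:
```python
from h import *
s=rt()[0]; print(s['time_s'],s['tcp_pos'],s['force'])
cam('wrist','w14.png'); cam('scene','s14.png'); cam('top','t14.png')
a=load('s14.png')['p'][150:290,170:350]; b=load('w14.png')['p']
cv2.imwrite('pics/c14.png',np.hstack([cv2.resize(a,(390,300)),cv2.resize(b,(400,300))]))
for n,m0 in (('s0','scene0.png'),('s14','s14.png')):
    z=load(m0);P=z['p'].astype(int);Q=cloud(z)
    m=(P[...,2]>110)&(P[...,1]<60)&(P[...,0]<60)&(Q[...,0]>.4)&(Q[...,0]<.62)&(Q[...,1]>.07)&(Q[...,1]<.24)&(Q[...,2]>.06)
    k=Q[m];print(n,m.sum(),((k.min(0)+k.max(0))/2).round(4))
    d=np.hypot(Q[...,0]-.464,Q[...,1]-.030)
    h=Q[(d<.010)&(Q[...,2]<.08)]; print('watch top z',np.median(h[:,2]).round(4)); h=Q[(d<.03)&(Q[...,2]<.08)&(Q[...,2]>.025)];print('nest ctr',((h.min(0)+h.max(0))/2).round(4))
    m=(P.max(-1)<70)&(abs(Q[...,1]+.025)<.013)&(Q[...,0]>.42)&(Q[...,0]<.43)&(Q[...,2]>.1); print('grip z',Q[m][:,2].max())
    c=z['p']; u,v=map(int,proj(z,[.464,.03,.04])); cv2.imwrite(f'pics/watch_{n}.png',cv2.resize(c[v-20:v+20,u-25:u+25],None,fx=8,fy=8,interpolation=cv2.INTER_CUBIC))
z=load('w14.png');print(proj(z,[.464,.03,.04]))
import cv2 as c
c.imwrite('pics/wcmp.png',np.hstack([c.imread('pics/watch_s0.png'),c.imread('pics/watch_s14.png')]))
```

```text
14.25 [0.56159688 0.18770411 0.21849505] [ 0.61131001 -0.03733186  0.52080919]
s0 20 [0.5564 0.1828 0.0728]
watch top z 0.0412
nest ctr [0.4671 0.0289 0.0351]
grip z 0.2369799868914111
s14 24 [0.5574 0.1845 0.0728]
watch top z 0.0375
nest ctr [0.4663 0.0286 0.0333]
grip z 0.23485316248618804
(np.float64(451.07970232904904), np.float64(84.97157046233316))
```

View pics/wcmp.png

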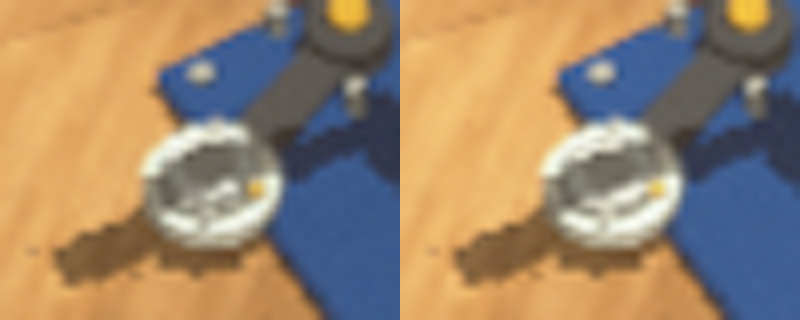

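View pics/w14.png

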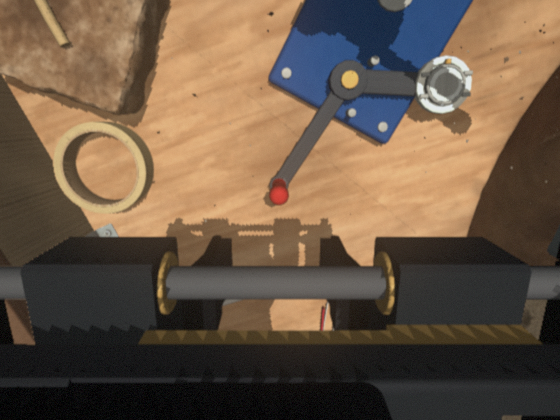

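View pics/s14.png

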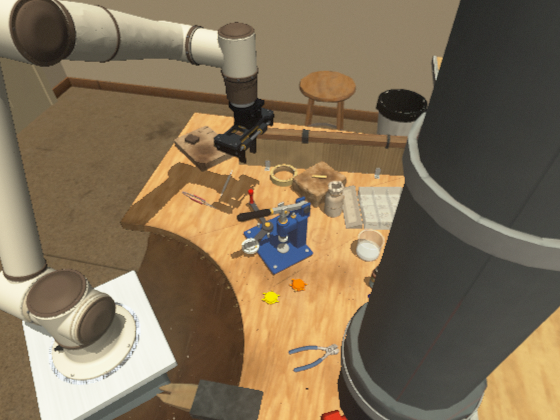

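The watch top is down from 41.2 to 37.5 mm. The post is back where it started to within 2 mm, the lever is up, and the bystanders have not moved. Handing in.

```bash
python3 -c "
from h import *
print(env.sign_off()); print(status.read_state()['time_s'])"
```

```text
the job is handed in; nothing more can be done
None
the job is handed in; nothing more can be done
```

The watch is closed and back out in its nest, and the job was handed in at about 14.4 s of the 58 s allowed; no verdict was reported.

I swung the nest in by the red post with the fingers straddling it. With the fingers shut I pressed the lever down until it stopped at about 20 N, then let it rise. Last, I swung the nest back out by the post.

- **Nest in:** the post measured 150.3° at a radius of 121 mm before pressing, and it was still there after pressing.
- **Lever down:** the fingertip height stayed at 159 mm, close to the 158 mm given for fully down.
- **Case back:** its top went from 41.2 mm to 37.5 mm over the bench. That is about 3.7 mm of the 4 mm, within the camera's error of roughly 2 mm.
- **Nest out:** the post is within 2 mm of where it started, and the watch looks centred and flat in the nest.
- **Lever up:** the grip height is back to within 2 mm of its start.
- **Clear of everything:** the gripper is clear above the post, the force reading is near zero, and the bystanders look undisturbed in the scene picture. I compared them by eye only, not by measurement.

No check failed or disagreed. During the inward swing, pushing onto the stop briefly reached about 17 N and tilted the tool by about one degree, which I corrected later.

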